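# Load and start the ultrasonic washer

### The job

Wash the used hand tools: slide the washer's cover fully back, pull every stirrer up out of the white holder and lay it in the tank, and put the scoop from the bench in with them, all lying wholly below the rim. Then slide the cover fully shut, and after that press the dial down and, holding it down, turn it clockwise from the black mark to the green mark and let it spring up. Leave the flask, the beaker and the wash bottle standing where they are.

Things in the scene. Friction and masses are not known exactly. Their poses are not given: they have to be found in the camera images.
- washer: benchtop ultrasonic washer, fixed. Origin at bench height under the middle of its tank; x from the front wall to the rear deck (away from the robot at yaw 0), y left, z up. Rear deck behind the tank: 104 mm high, to x = 262 mm. Pale console on the -y side: 85 mm high, y = -132 to -245, x = -87 to 262 mm; it carries the dial, axis at x = -25, y = -190 mm.
- tank (a point): centre of the steel tank's inner floor, 30 mm above the bench, axes as the washer's. The tank is open at the top: inside 150 mm (x) by 240 mm (y), 75 mm deep (rim 105 mm above the bench), walls 12 mm.
- cover (a joint): sliding cover of the tank, a pale plate 172 x 262 x 7 mm, its top 113 mm above the bench: 0 m = fully shut over the tank, 0.17 m = fully back over the rear deck, tank clear. Slides along the washer's +x with about 2 N of friction, stays where it is left, may be a little ajar at the start.
- cover_grip (a point): middle of the cover's black upright fin handle: 14 mm thick (washer's x), 90 mm long (washer's y), rising 37 mm above the plate; the point is 21 mm above the plate and moves with the cover. With the cover shut it is at x = -62, y = 0, z = 134 mm from the washer's origin.
- dial_press (a joint): how far the start dial is pressed down: 0 m = up, 0.008 m = fully down. Spring, 4 N to begin and 8 N at the bottom; it springs up by itself when let go at either mark; let go between the marks it stays partly down.
- dial_turn (a joint): angle of the start dial, rad, growing clockwise seen from above: 0 = black off mark, 1.3 = green wash mark, end stop at 1.42. A tooth blocks it from leaving either mark unless it is pressed down more than 6 mm (forcing it while up damages it); when let go at 1.2 to 1.42 it springs up and locks.
- dial_grip (a point): point on the dial's axis in its blue upright bar (46 mm long, 14 mm thick), 13 mm below the bar's top and 24 mm above the grey round skirt (54 mm diameter) under it; 129 mm above the bench when up. Its x axis lies along the bar (white pointer stripe at the -x end, towards the robot when off) and turns with the dial; z up.
- holder: white holder block, fixed to the bench, 190 x 46 x 80 mm (x, y, z), origin under its centre at bench height. Four square upright wells, 26 mm wide, 68 mm deep (floors 12 mm above the bench), at x = -66, -22, 22, 66 mm, y = 0. Some of the wells may be empty.
- stirrer1: stirrer with a blue handle, 160 mm long, 70 g; origin on its axis 45 mm above the foot end, z axis along it towards the handle end. Square handle 16 x 16 mm from z = +35 to +115 mm, steel shaft 9 mm diameter below it, round steel foot 20 mm diameter, 10 mm thick, ending at z = -45 mm. Starts standing in a well of the holder, foot down, its whole handle above the block, or is absent.
- stirrer2: stirrer with a red handle, 160 mm long, 70 g; origin on its axis 45 mm above the foot end, z axis along it towards the handle end. Square handle 16 x 16 mm from z = +35 to +115 mm, steel shaft 9 mm diameter below it, round steel foot 20 mm diameter, 10 mm thick, ending at z = -45 mm. Starts standing in a well of the holder, foot down, its whole handle above the block, or is absent.
- stirrer3: stirrer with a yellow handle, 160 mm long, 70 g; origin on its axis 45 mm above the foot end, z axis along it towards the handle end. Square handle 16 x 16 mm from z = +35 to +115 mm, steel shaft 9 mm diameter below it, round steel foot 20 mm diameter, 10 mm thick, ending at z = -45 mm. Starts standing in a well of the holder, foot down, its whole handle above the block, or is absent.
- stirrer4: stirrer with a green handle, 160 mm long, 70 g; origin on its axis 45 mm above the foot end, z axis along it towards the handle end. Square handle 16 x 16 mm from z = +35 to +115 mm, steel shaft 9 mm diameter below it, round steel foot 20 mm diameter, 10 mm thick, ending at z = -45 mm. Starts standing in a well of the holder, foot down, its whole handle above the block, or is absent.
- scoop: scoop lying on the bench between washer and holder, 150 mm long, 60 g; origin on its underside at mid-length, x axis towards the handle end, z up. Orange square handle 16 x 16 mm from x = 0 to +75 mm, thin steel shaft, steel pan 45 x 28 x 12 mm at x = -75 to -30 mm.
- flask: green glass conical flask standing on the bench, base 76 mm diameter, 115 mm high; origin under its centre. A bystander.
- beaker: white beaker standing on the bench, 60 mm diameter, 65 mm high; origin under its centre. A bystander.
- wash_bottle: white wash bottle with a red cap standing on the bench, 54 mm diameter, 130 mm high; origin under its centre. A bystander.
Not all that is in view belongs to the job. Of the things that look like the stirrer3, the middle-sized one is meant.

How it is judged (in metres and radians):
On the way, in this order (a step that is already met when the one before it is completed fails the run):
1. the cover is fully back (within 20 mm) (value of joint cover above 0.15 m), for 0.2 s.
2. all the stirrers and the scoop are in the tank, the cover still open (x of stirrer1 in the frame of washer between -0.075 and 0.075 m and y of stirrer1 in the frame of washer between -0.12 and 0.12 m and z of stirrer1 in the frame of washer between 0.02 and 0.085 m and angle between each of stirrer1, stirrer2, stirrer3, stirrer4's own z axis and vertical above 1 rad and x of stirrer2 in the frame of washer between -0.075 and 0.075 m and y of stirrer2 in the frame of washer between -0.12 and 0.12 m and z of stirrer2 in the frame of washer between 0.02 and 0.085 m and x of stirrer3 in the frame of washer between -0.075 and 0.075 m and y of stirrer3 in the frame of washer between -0.12 and 0.12 m and z of stirrer3 in the frame of washer between 0.02 and 0.085 m and x of stirrer4 in the frame of washer between -0.075 and 0.075 m and y of stirrer4 in the frame of washer between -0.12 and 0.12 m and z of stirrer4 in the frame of washer between 0.02 and 0.085 m and x of scoop in the frame of washer between -0.075 and 0.075 m and y of scoop in the frame of washer between -0.12 and 0.12 m and z of scoop in the frame of washer between 0.02 and 0.085 m and linear speed of each of stirrer1, stirrer2, stirrer3, stirrer4, scoop below 0.03 m/s and value of joint cover above 0.05 m), for 0.3 s.
3. the cover is fully shut (within 10 mm) (value of joint cover below 0.01 m), for 0.2 s.
4. the dial is turned to the green mark and has sprung up (value of joint dial_turn above 1.12 rad and value of joint dial_press below 0.0025 m), for 0.2 s.
At the end, for the whole second after the job is handed in: Every stirrer present and the scoop rest in the tank: origins inside its outline and 20 to 85 mm over the bench, stirrers lying (over 1.0 rad from upright); cover shut to within 10 mm; dial past 1.12 rad (green mark) and up to within 2.5 mm (all of step 4 and x of stirrer1 in the frame of washer between -0.075 and 0.075 m and y of stirrer1 in the frame of washer between -0.12 and 0.12 m and z of stirrer1 in the frame of washer between 0.02 and 0.085 m and angle between each of stirrer1, stirrer2, stirrer3, stirrer4's own z axis and vertical above 1 rad and x of stirrer2 in the frame of washer between -0.075 and 0.075 m and y of stirrer2 in the frame of washer between -0.12 and 0.12 m and z of stirrer2 in the frame of washer between 0.02 and 0.085 m and x of stirrer3 in the frame of washer between -0.075 and 0.075 m and y of stirrer3 in the frame of washer between -0.12 and 0.12 m and z of stirrer3 in the frame of washer between 0.02 and 0.085 m and x of stirrer4 in the frame of washer between -0.075 and 0.075 m and y of stirrer4 in the frame of washer between -0.12 and 0.12 m and z of stirrer4 in the frame of washer between 0.02 and 0.085 m and x of scoop in the frame of washer between -0.075 and 0.075 m and y of scoop in the frame of washer between -0.12 and 0.12 m and z of scoop in the frame of washer between 0.02 and 0.085 m and linear speed of each of stirrer1, stirrer2, stirrer3, stirrer4, scoop below 0.03 m/s and value of joint cover below 0.01 m); the robot touches nothing.
It fails at once if the flask is knocked over or pushed more than 40 mm (angle between flask's own z axis and vertical above 0.5 rad or distance of flask from where it was at the start of the episode above 0.04 m).
It fails at once if the beaker is knocked over or pushed more than 40 mm (angle between beaker's own z axis and vertical above 0.5 rad or distance of beaker from where it was at the start of the episode above 0.04 m).
It fails at once if the wash bottle is knocked over or pushed more than 40 mm (angle between wash_bottle's own z axis and vertical above 0.5 rad or distance of wash_bottle from where it was at the start of the episode above 0.04 m).
It fails at once if the dial is forced off its mark without being pressed down (value of joint dial_turn between 0.2 and 1.05 rad and value of joint dial_press below 0.003 m).
Of stirrer1, stirrer2, stirrer3, stirrer4 only 2 to 4 are there at a start; the rules pass over those that are not, and their reading is None.
At some moment in a run one of scoop may be knocked a few centimetres aside while the robot is not near it.
Once in a run the grip may slacken for a moment while it holds something.
It also fails if it takes over 210 s, if anything falls off the work surface, if the arm or the gripper's body presses on something with over 40 N, if the wrist force passes 120 N, or if a joint passes its speed limit or range.

### The arm

A 6-joint arm with a two-finger parallel gripper is mounted at the origin on the work surface. World frame = base frame: x ahead of the robot, y to its left, z up, the work surface at z = 0. Lengths are in m, angles in degrees, forces in N, time in s.
With the tool pointing down it reaches from about 0.275 to 0.75 m from the base axis. Payload 10.2 kg.
Tool frame: the origin (TCP) lies midway between the tips of the shut fingers; the grasp point (between the pads) lies 19 mm behind it (grip_point_offset is the distance from the TCP to the grasp point, in m); z points along the fingers, y is the line along which they close (so a half turn about z gives the same grasp; the last joint's range is limited). The gripper opens to 88 mm and grips with 3 to 60 N. Pads are 18 mm wide; open, the fingers measure 123 mm over their backs; the gripper's body (75 mm by 187 mm) begins 45 mm behind the grasp point.
Start: joints at [-89.519, 17.928, 85.812, -0, 76.261, -12.8], TCP at [0.121, -0.511, 0.239] pointing down, gripper open.
Joint ranges: [-168.41, 168.41], [-55.51, 124.54], [10.69, 146.95], [-70.63, 250.63], [1, 178], [-165.06, 165.06]. Speed limits (degrees/s): [136.94, 136.94, 172.46, 180, 180, 180].

### API

Orientations are given as a 3x3 rotation matrix whose columns are the frame's x, y, z axes.
In Python, from rig import sense, snapshot, finish_job, grip_point_offset gives the robot as it stands.
- The arm moves only by the shell command python3 -m creep 'ROWS' [FORCE]. ROWS is JSON, a list of rows, each a list of 5 numbers: the closure, from -1 (fully open) to 1 (shut), then the shift along the tool's x, y, z each as a share of 0.025 m, from -1 to 1, then the turn about the tool's z as a share of 0.1 rad, from -1 to 1. A call has 1 to 20 rows; each row shifts and turns the commanded pose from where the row before left it, along the tool's axes as they then stand; what a row does not reach is not made up. A row lasts 1/8 s, in which the tool goes at most 62.5 mm and 10.7 degrees, less where a joint would pass 70% of its speed; a pose out of reach is approached as far as the arm can. A call with a number of a shift or a turn outside -1 to 1 is refused whole. A call with a gripper value outside its range is refused whole. The fingers move at their own pace and stop on an object; FORCE is the grip in N (left out, the last holds). Time passes only in rows, so rows that do not move let the fingers close. It gives the time, the measured TCP pose, the force, the opening and the grip force at its end, in the units of the state.
- sense(): the state, without advancing time (a new reading comes with each control period).
- snapshot(name): name is "scene" or "top" or "wrist"; returns a dict with "frame" (420x560x3 uint8, red, green, blue), "z_map" (420x560 float32, m along the optical axis (not along the pixel's ray), 0 where there is no reading), "K" (3x3 intrinsics, pixels), "cam_to_world" (4x4, takes a point from camera to world coordinates). Camera axes: x right, y up, looking along -z (the intrinsics and any distortion apply to the point x, -y, -z); pixel columns grow to the right and rows downward; lengths in m; the calibration is good to about 2 mm. A picture is of the moment at which its call begins.
- finish_job(): hands the job in; it is judged then, once.
The state is a dict: "time": time; "q": joint angles; "qd": joint speeds; "tau": joint torques, N m; "ee_pos": TCP position; "eef_rot": TCP orientation; "ft_force": force on the tool from outside, world axes, zero at the start; "ft_torque": the same for the moment, N m; "gripper_width": finger opening in m; "finger_force": force on a finger pad.
Only numpy, scipy, OpenCV 4.12 (cv2) and the standard library are available. Lean on these libraries where they do the work, as an engineer would, in place of code of your own. Each camera call takes 0.05 s, during which the arm holds its last target. There are 200 camera calls.

## Working session

There is one attempt and no reset: what is moved stays moved. The work goes in short steps, Python scripts to look and compute and a shell command to move; the robot and the scene stay as the last step left them, time stands still between calls to the robot, and variables do not carry over. Pictures are saved under pics/ and viewed, at most 14 in all, crops included, and the job is handed in when it is done.

```bash
ls; mkdir -p pics
python3 - <<'E'
from rig import sense,snapshot,grip_point_offset
import cv2,numpy as np
s=sense();print({k:np.round(v,3).tolist() for k,v in s.items()},grip_point_offset)
for n in("scene","top"):
    d=snapshot(n);cv2.imwrite(f"pics/{n}0.png",d["frame"][:,:,::-1]);np.savez(f"{n}0.npz",**d)
    print(n,d["K"].tolist(),np.round(d["cam_to_world"],3).tolist(),[k for k in d])
E
```

```text
pics
{'time': 0.0, 'q': [-89.519, 17.961, 85.852, -0.001, 76.26, -12.801], 'qd': [0.018, -0.077, -0.107, -0.036, 0.013, 0.019], 'tau': [-0.0, -40.221, -25.227, 0.069, 0.035, -0.0], 'ee_pos': [0.121, -0.511, 0.238], 'eef_rot': [[0.973, 0.23, -0.0], [0.23, -0.973, 0.001], [0.0, -0.001, -1.0]], 'ft_force': [0.742, -0.013, -0.203], 'ft_torque': [-0.008, 0.011, 0.024], 'finger_force': 0.0, 'gripper_width': 0.088} 0.0187
scene [[521.8049230264589, 0.0, 277.5568442700327], [0.0, 521.8049230264589, 214.478405209619], [0.0, 0.0, 1.0]] [[-0.46, -0.632, 0.624, 1.231], [0.888, -0.315, 0.336, 0.405], [-0.016, 0.708, 0.706, 0.894], [0.0, 0.0, 0.0, 1.0]] ['frame', 'z_map', 'K', 'cam_to_world']
top [[390.9150033440654, 0.0, 287.08618347705897], [0.0, 390.9150033440654, 212.6196309992144], [0.0, 0.0, 1.0]] [[0.004, 0.983, -0.186, 0.338], [-1.0, 0.001, -0.017, 0.012], [-0.017, 0.186, 0.982, 1.186], [0.0, 0.0, 0.0, 1.0]] ['frame', 'z_map', 'K', 'cam_to_world']
```

View pics/scene0.png

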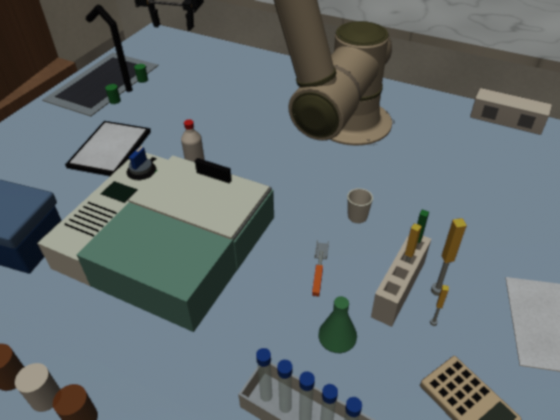

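View pics/top0.png

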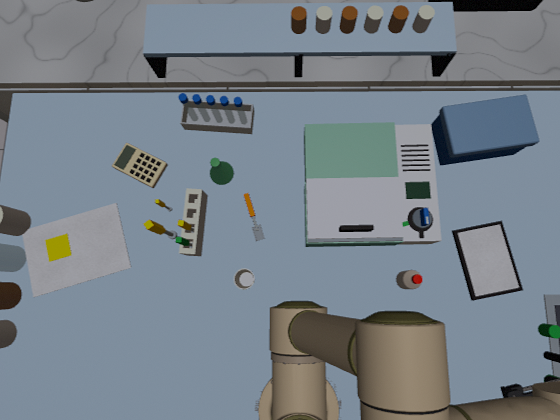

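The scene view shows the washer at the left (fin 213,170; dial 138,160). The holder is at about (403,280), with a green stirrer (421,222) and a yellow one (412,240) in it. Two yellow decoys stand beside it at (453,240) and (442,297), and the scoop is at (320,265). In the top view the scoop is at (254,217), holder (192,222), fin (357,228), dial (420,220), flask (221,172), beaker (245,278) and bottle (412,280).

```bash
cat > h.py <<'E'
import numpy as np,cv2
from rig import sense,snapshot
def cloud(d):
    z=d["z_map"];K=d["K"];v,u=np.mgrid[:z.shape[0],:z.shape[1]]
    P=np.stack([(u-K[0,2])/K[0,0]*z,-(v-K[1,2])/K[1,1]*z,-z,np.ones_like(z)],-1)@np.asarray(d["cam_to_world"]).T
    P[z<=0]=np.nan
    return P[...,:3]
def hsv(d): return cv2.cvtColor(np.ascontiguousarray(d["frame"]),cv2.COLOR_RGB2HSV)
def rect(xy):
    (c,s,a)=cv2.minAreaRect((np.asarray(xy)*1000).astype(np.float32)); return np.round(c,1),np.round(s,1),round(a,1)
def blobs(m,P,mn=12):
    n,l,s,c=cv2.connectedComponentsWithStats(m.astype(np.uint8))
    for i in range(1,n):
        if s[i,4]>=mn:
            p=P[l==i];p=p[~np.isnan(p[:,0])]
            if len(p): yield c[i].round(),s[i,4],p
E
python3 - <<'E'
from h import *
for n in("top","scene"):
    d=dict(np.load(n+"0.npz"));P=cloud(d);H=hsv(d);h,s,v=cv2.split(H)
    x,y,z=P[...,0],P[...,1],P[...,2]
    inb=(x>0.1)&(x<0.85)&(abs(y)<0.6)&(z>0.004)&(z<.25)
    print("==",n)
    M=dict(yellow=(h>18)&(h<32)&(s>140)&(v>100),green=(h>45)&(h<85)&(s>110),orange=((h<14))&(s>170)&(v>120),blue=(h>105)&(h<125)&(s>180)&(v>60))
    for k,m in M.items():
        for c,a,p in blobs(m&inb,P): print(k,c,a,"med",p[p[:,2]>np.percentile(p[:,2],50)].mean(0).round(4),"zmax",p[:,2].max().round(3),rect(p[:,:2]))
    for nm,lo,hi in(("cover",.107,.118),("fin",.13,.16),("deck",.098,.107),("console",.08,.09),("holdertop",.074,.085)):
        for c,a,p in blobs(inb&(z>lo)&(z<hi),P,40): print(nm,c,a,p.mean(0).round(4),rect(p[:,:2]))
E
```

```text
== top
yellow [250. 206.] 33 med [0.5786 0.1461 0.0184] zmax 0.022 (array([581. , 148.2]), array([57.9,  8.7]), 19.2)
yellow [157. 201.] 12 med [0.5734 0.3937 0.1192] zmax 0.12 (array([573.8, 395.2]), array([10.1,  8.4]), 85.8)
yellow [148. 224.] 57 med [0.4938 0.3811 0.2099] zmax 0.212 (array([492.7, 382.3]), array([20. , 19.6]), 38.7)
yellow [181. 223.] 33 med [0.5027 0.3108 0.174 ] zmax 0.175 (array([502.5, 310.9]), array([13.7, 13.7]), 3.1)
green [221. 172.] 430 med [0.6819 0.2346 0.0835] zmax 0.121 (array([678.5, 234.5]), array([49.2, 69.6]), 26.6)
green [417. 190.] 119 med [ 0.6114 -0.3439  0.089 ] zmax 0.092 (array([ 611.3, -343.2]), array([45.2, 65.4]), 1.7)
green [422. 189.] 19 med [ 0.6129 -0.3554  0.0887] zmax 0.091 (array([ 614.8, -355.1]), array([13.2, 26.4]), 1.7)
green [406. 223.] 26 med [ 0.5144 -0.3045  0.089 ] zmax 0.09 (array([ 515.4, -304.6]), array([10.7, 16.6]), 18.1)
green [182. 241.] 81 med [0.4571 0.3128 0.1711] zmax 0.177 (array([457.5, 313.4]), array([14. , 16.2]), 1.1)
orange [417. 279.] 63 med [ 0.3592 -0.3147  0.1322] zmax 0.135 (array([ 358.7, -314.3]),
[... 5682 characters left out ...]
] 44 [0.6996 0.2435 0.0852] (array([699.3, 243.7]), array([12.7, 26.2]), 24.9)
holdertop [191. 141.] 87 [ 0.3751 -0.3056  0.0802] (array([ 370.7, -308.9]), array([33.2, 51.3]), 39.4)
holdertop [158. 163.] 108 [ 0.4884 -0.3259  0.0835] (array([ 496.2, -328.6]), array([33.7, 61.5]), 89.0)
holdertop [109. 228.] 3127 [ 0.7086 -0.2941  0.0823] (array([ 638.5, -209.7]), array([353.1, 386.4]), 1.2)
holdertop [ 36. 229.] 222 [ 0.7857 -0.4322  0.0798] (array([ 781.3, -433.7]), array([137.,  11.]), 7.3)
holdertop [401. 272.] 1122 [0.544  0.3107 0.0786] (array([524.2, 310.2]), array([ 46.5, 195.4]), 86.6)
holdertop [339. 318.] 69 [0.6995 0.2426 0.0784] (array([697.5, 241.8]), array([17.8, 31.7]), 18.6)
```

```bash
python3 -m creep '[[-1,0,0,0,-1],[-1,0,0,0,-1],[-1,0,0,0,-1],[-1,0,0,0,-1],[-1,0,0,0,-1],[-1,0,0,0,-1],[-1,0,0,0,-1],[-1,0,0,0,-1],[-1,0,0,0,-1],[-1,0,0,0,-1],[-1,0,0,0,-1],[-1,0,0,0,-1],[-1,0,0,0,-1],[-1,0,0,0,-0.58],[-1,0,0,0,0]]'
python3 -m creep '[[-1,1,1,0,0],[-1,1,1,0,0],[-1,1,1,0,0],[-1,1,1,0,0],[-1,1,1,0,0],[-1,1,1,0,0],[-1,1,1,0,0],[-1,1,1,0,0],[-1,1,1,0,0],[-1,1,1,0,0],[-1,1,1,0,0],[-1,1,1,0,0],[-1,1,1,0,0],[-1,1,1,0,0],[-1,0,0.6,0,0],[-1,0,0,0,0]]'
python3 -c "
from h import *
print(sense())"
```

```text
time: 1.98
ee_pos: [0.1206, -0.5109, 0.2385]
eef_rot: [[-0.018, 1.0, 0.0], [1.0, 0.018, 0.001], [0.001, 0.0, -1.0]]
ft_force: [0.1, -1.1, -0.1]
gripper_width: 0.0878
finger_force: 0.0
time: 3.98
ee_pos: [0.4792, -0.1538, 0.2384]
eef_rot: [[-0.019, 1.0, -0.0], [1.0, 0.019, 0.0], [0.0, -0.0, -1.0]]
ft_force: [-0.8, 0.0, -0.3]
gripper_width: 0.0885
finger_force: 0.0
{'time': 3.975, 'q': array([-3.11575891e+01,  1.52145942e+01,  8.94834944e+01, -1.90192516e-03,
        7.53336477e+01, -3.22453769e+01]), 'qd': array([-1.17694508, -1.26746675,  1.57160398, -0.19601428,  0.01717526,
       -0.64992708]), 'tau': array([ 8.85006040e-01, -3.72468746e+01, -2.58118182e+01,  1.16739927e-01,
        2.76672165e-02,  1.17651382e-01]), 'ee_pos': array([ 0.47917903, -0.15382129,  0.23836272]), 'eef_rot': array([[-1.89926843e-02,  9.99819502e-01, -4.90615288e-04],
       [ 9.99819587e-01,  1.89928130e-02,  2.59104490e-04],
       [ 2.68375887e-04, -4.85605685e-04, -9.99999846e-01]]), 'ft_force': array([-0.77608435,  0.02721971, -0.26694857]), 'ft_torque': array([-0.03740764, -0.06225201, -0.00309727]), 'finger_force': 0.0, 'gripper_width': 0.0885089867027449}
```

```bash
python3 -m creep '[[-1,0,0.6,0.6,0],[-0.2,0,0,1,0],[0,0,0,1,0],[0,0,0,1,0],[0,0,0,1,0],[0.5,0,0,0,0],[0.5,0,0,0,0],[0.5,0,0,0,0],[0.5,0,0,0,0]]' 10
python3 -m creep '[[0.5,0,0.5,0,0],[0.5,0,0.5,0,0],[0.5,0,0.5,0,0],[0.5,0,0.5,0,0],[0.5,0,0.5,0,0],[0.5,0,0.5,0,0],[0.5,0,0.5,0,0],[0.5,0,0.5,0,0],[0.5,0,0.5,0,0],[0.5,0,0.5,0,0],[0.5,0,0.5,0,0],[0.5,0,0.5,0,0],[0.5,0,0.4,0,0],[0.5,0,0.2,0,0],[0.5,0,0,0,0]]'
```

```text
time: 5.1
ee_pos: [0.4941, -0.1539, 0.1243]
eef_rot: [[-0.019, 1.0, 0.001], [1.0, 0.019, -0.001], [-0.001, 0.001, -1.0]]
ft_force: [0.0, 0.3, 0.4]
gripper_width: 0.0222
finger_force: 0.0
time: 6.98
ee_pos: [0.6593, -0.1505, 0.1233]
eef_rot: [[-0.019, 1.0, 0.0], [1.0, 0.019, 0.0], [0.0, 0.0, -1.0]]
ft_force: [0.4, 0.3, -0.2]
gripper_width: 0.022
finger_force: 0.0
```

```bash
python3 -m creep '[[0.3,0,-0.1,0,0],[0.3,0,0,-1,0],[0,0,0,-1,0],[0,0,0,-1,0],[0,0,0,-1,0],[0,1,-0.5,-1,1],[0,1,-0.5,0,1],[0,1,-0.5,0,1],[0,1,0,0,1],[0,1,0,0,1],[0,1,0,0,1],[0,1,0,0,1],[0,0,0,0,1],[0,0,0,0,1],[0,0,0,0,1],[0,0,0,0,1],[0,0,0,0,1],[0,0,0,0,0.57],[0,0,0,0,0]]'
python3 - <<'E'
from h import *
print(sense()["ee_pos"].round(4))
for n in("top","wrist"):
    d=snapshot(n);cv2.imwrite(f"pics/{n}1.png",d["frame"][:,:,::-1]);P=cloud(d);h,s,v=cv2.split(hsv(d));x,y,z=P[...,0],P[...,1],P[...,2]
    for c,a,p in blobs((h<22)&(s>150)&(v>100)&(z<.05)&(z>.004)&(y<.28)&(y>0),P): print(n,c,a,p.mean(0).round(4),rect(p[:,:2]))
    for c,a,p in blobs((z<.16)&(z>.13)&(y<0)&(y>-.25)&(x>.4),P): print("fin",c,a,p.mean(0).round(4),rect(p[:,:2]))
E
```

```text
time: 9.35
ee_pos: [0.6665, 0.017, 0.2488]
eef_rot: [[0.945, 0.327, 0.0], [0.327, -0.945, 0.0], [0.0, -0.0, -1.0]]
ft_force: [-0.3, 0.6, -0.6]
gripper_width: 0.0441
finger_force: 0.0
[0.6665 0.017  0.2488]
fin [339.  55.] 194 [ 0.9998 -0.1186  0.154 ] (array([1000.4, -125.7]), array([  8.3, 246.1]), 0.5)
fin [354. 170.] 215 [ 0.653  -0.1542  0.1472] (array([ 654.9, -153.3]), array([15.8, 88.6]), 1.7)
wrist [163. 202.] 710 [0.5885 0.1504 0.0153] (array([587.2, 150.7]), array([73.4, 15.8]), 18.5)
```

View pics/wrist1.png

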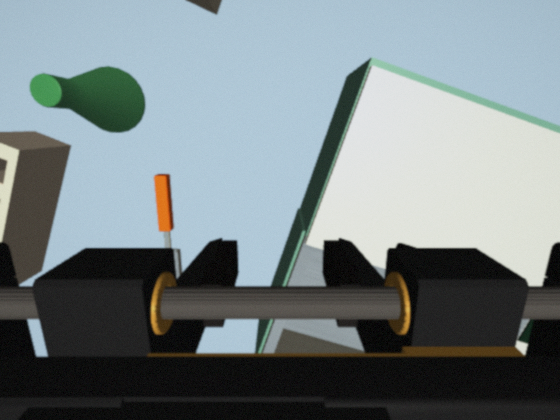

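```bash
python3 -m creep '[[0,-0.24,-0.87,0,0],[0,-0.24,-0.87,0,0],[0,-0.24,-0.87,0,0],[0,-0.24,-0.87,0,0],[0,-0.24,-0.87,0,0],[0,-0.24,-0.87,0,0],[0,-0.24,-0.87,0,0],[0,0,0,1,0],[0,0,0,1,0],[0,0,0,1,0],[0,0,0,1,0],[0,0,0,1,0],[0,0,0,1,0],[0,0,0,0,0]]'
python3 - <<'E'
from h import *
d=snapshot("wrist");cv2.imwrite("pics/wrist2.png",d["frame"][:,:,::-1]);P=cloud(d);h,s,v=cv2.split(hsv(d));z=P[...,2]
for c,a,p in blobs((h<22)&(s>150)&(v>100)&(z<.05)&(z>.004),P): print(c,a,p.mean(0).round(4),rect(p[:,:2]))
E
```

```text
time: 11.2
ee_pos: [0.5761, 0.1477, 0.0973]
eef_rot: [[0.945, 0.327, -0.003], [0.327, -0.945, -0.0], [-0.003, -0.001, -1.0]]
ft_force: [-0.4, -0.1, -0.1]
gripper_width: 0.044
finger_force: 0.0
[281. 195.] 1775 [0.5885 0.1523 0.0155] (array([586.6, 151.5]), array([73.6, 14.4]), 18.6)
```

```bash
python3 -m creep '[[0,0,0,1,0],[0,0,0,1,0],[0,0,0,1,0],[0,0,0,0.65,0],[0,0,0,0,0],[1,0,0,0,0],[1,0,0,0,0],[1,0,0,0,0],[1,0,0,0,0],[1,0,0,0,0]]' 25
python3 -m creep '[[1,0,0,-1,0],[1,0,0,-1,0],[1,0,0,-1,0],[1,0,0,-1,0],[1,0,0,-1,0],[1,0,0,-1,0],[1,0,0,-1,0],[1,0,0,0,0]]'
```

```text
time: 12.5
ee_pos: [0.5775, 0.1473, 0.008]
eef_rot: [[0.945, 0.327, 0.001], [0.327, -0.945, 0.0], [0.001, 0.0, -1.0]]
ft_force: [-0.7, 0.1, 5.5]
gripper_width: 0.0154
finger_force: 25.0
time: 13.5
ee_pos: [0.5778, 0.1473, 0.1837]
eef_rot: [[0.945, 0.327, 0.003], [0.327, -0.945, 0.0], [0.003, 0.001, -1.0]]
ft_force: [0.2, 0.6, -1.0]
gripper_width: 0.0155
finger_force: 25.0
```

```bash
python3 -m creep '[[1,0,0,0,-1],[1,0,0,0,-1],[1,0,0,0,-1],[1,0,0,0,-1],[1,0,0,0,-1],[1,0,0,0,-1],[1,0,0,0,-1],[1,0,0,0,-1],[1,0,0,0,-1],[1,0,0,0,-1],[1,0,0,0,-1],[1,0,0,0,-1],[1,0,0,0,-0.57],[1,0,0,0,0]]'
python3 -m creep '[[1,-0.92,-0.12,0,0],[1,-0.92,-0.12,0,0],[1,-0.92,-0.12,0,0],[1,-0.92,-0.12,0,0],[1,-0.92,-0.12,0,0],[1,-0.92,-0.12,0,0],[1,-0.92,-0.12,0,0],[1,-0.92,-0.12,0,0],[1,-0.92,-0.12,0,0],[1,-0.92,-0.12,0,0],[1,-0.92,-0.12,0,0],[1,-0.92,-0.12,0,0],[1,0,0,0,0],[1,0,0,0,0]]'
python3 - <<'E'
from h import *
for n in("top","scene"):
    d=snapshot(n);cv2.imwrite(f"pics/{n}3.png",d["frame"][:,:,::-1])
a=cv2.imread("pics/scene3.png")[60:340,40:400];b=cv2.imread("pics/top3.png")[90:370,180:500]
cv2.imwrite("pics/m3.png",cv2.hconcat([a,b]))
E
```

```text
time: 15.25
ee_pos: [0.5768, 0.1472, 0.181]
eef_rot: [[-0.018, 1.0, -0.002], [1.0, 0.018, -0.0], [-0.0, -0.002, -1.0]]
ft_force: [-0.6, 0.0, -1.3]
gripper_width: 0.0156
finger_force: 25.0
time: 17.0
ee_pos: [0.5464, -0.1287, 0.182]
eef_rot: [[-0.019, 1.0, -0.001], [1.0, 0.019, 0.001], [0.001, -0.001, -1.0]]
ft_force: [0.3, -0.2, -0.8]
gripper_width: 0.0152
finger_force: 25.0
```

View pics/m3.png

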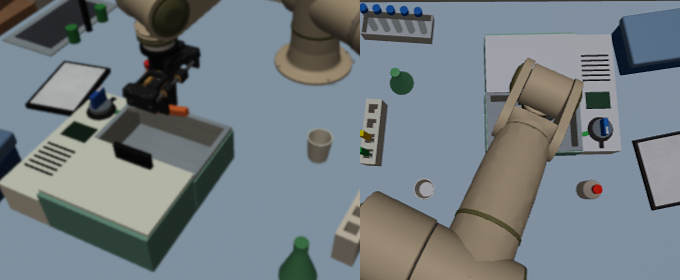

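```bash
python3 -m creep '[[1,0,-0.25,0.5,0],[1,0,0,1,0],[1,0,0,1,0],[1,0,0,1,0],[1,0,0,1,0],[1,0,0,0.5,0],[1,0,0,0,0],[0.2,0,0,0,0],[0.2,0,0,0,0],[0.2,0,0,0,0],[0.2,0,0,0,0]]'
python3 -m creep '[[0.2,0,0,-1,0],[0.2,0,0,-1,0],[0.2,0,0,-1,0],[0.2,0,0,-1,0],[0.2,0,0,-1,0],[0.2,1,0,-1,0],[0.2,1,0,-1,0],[0.2,1,0,0,0],[0.2,1,0,0,0],[0.2,1,0,0,0],[0.2,1,0,0,0],[0.2,1,0,0,0],[0.2,1,0,0,0],[0.2,1,0,0,0],[0.2,0,0,0,0]]'
python3 - <<'E'
from h import *
print(sense()["ee_pos"].round(4))
d=snapshot("top");P=cloud(d);h,s,v=cv2.split(hsv(d));x,y,z=P[...,0],P[...,1],P[...,2]
a=d["frame"][90:370,160:500,::-1]
for c,q,p in blobs((h<14)&(s>150)&(v>80)&(y<0)&(x>.42),P): print(c,q,p.mean(0).round(4),rect(p[:,:2]))
d=snapshot("scene");cv2.imwrite("pics/m4.png",cv2.hconcat([np.ascontiguousarray(a),np.ascontiguousarray(d["frame"][80:360,40:480,::-1])]))
E
```

```text
time: 18.48
ee_pos: [0.5403, -0.1295, 0.0576]
eef_rot: [[-0.019, 1.0, 0.0], [1.0, 0.019, -0.0], [-0.0, 0.0, -1.0]]
ft_force: [0.3, -0.2, -0.4]
gripper_width: 0.0353
finger_force: 0.0
time: 20.35
ee_pos: [0.5358, 0.0965, 0.2325]
eef_rot: [[-0.021, 1.0, 0.0], [1.0, 0.021, 0.0], [0.0, 0.0, -1.0]]
ft_force: [0.3, 0.1, 0.9]
gripper_width: 0.0352
finger_force: 0.0
[0.5358 0.0965 0.2325]
[348. 221.] 18 [ 0.5286 -0.1466  0.0439] (array([ 528.6, -147. ]), array([ 1.2, 50.2]), 0.0)
```

View pics/m4.png

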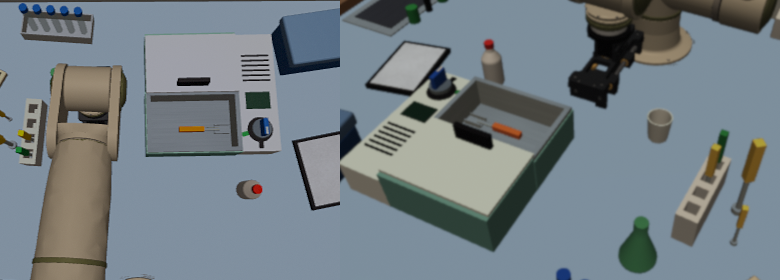

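```bash
python3 -m creep '[[0.3,0.973,-0.327,0,0.55],[0.3,0.973,-0.327,0,0],[0.3,0.973,-0.327,0,0],[0.3,0.973,-0.327,0,0],[0.3,0.973,-0.327,0,0],[0.3,0.973,-0.327,0,0],[0.3,0.973,-0.327,0,0],[0.3,0.973,-0.327,0,0],[0.3,0.973,-0.327,0,0],[0.3,0,0,0,0]]'
python3 - <<'E'
from h import *
print(sense()["ee_pos"].round(4))
for n in("top","wrist"):
    d=snapshot(n);P=cloud(d);h,s,v=cv2.split(hsv(d));x,y,z=P[...,0],P[...,1],P[...,2]
    if n=="wrist":cv2.imwrite("pics/wrist5.png",d["frame"][:,:,::-1])
    for k,m in(("g",(h>45)&(h<85)&(s>110)),("y",(h>18)&(h<32)&(s>140)&(v>100))):
        for c,q,p in blobs(m&(y>.25)&(z>.09)&(z<.19),P):
            t=p[p[:,2]>.164];print(n,k,c,q,p.mean(0).round(4),t.mean(0).round(4) if len(t) else 0,rect(t[:,:2]) if len(t)>3 else 0)
E
```

```text
time: 21.7
ee_pos: [0.4689, 0.3166, 0.2324]
eef_rot: [[0.035, 0.999, -0.0], [0.999, -0.035, -0.0], [-0.0, -0.0, -1.0]]
ft_force: [0.7, -0.7, -0.4]
gripper_width: 0.0303
finger_force: 0.0
[0.4689 0.3166 0.2324]
top g [183. 241.] 73 [0.4562 0.3098 0.1481] [0.4581 0.3113 0.1717] (array([457.6, 312.3]), array([12.4, 13.3]), 89.4)
top y [181. 223.] 33 [0.5024 0.3108 0.1725] [0.5024 0.3108 0.1725] (array([502.5, 310.8]), array([13.2, 14.3]), 1.5)
wrist g [267. 211.] 779 [0.4595 0.3208 0.1558] [0.4592 0.3182 0.171 ] (array([459.3, 317.5]), array([15. , 15.3]), 89.3)
wrist g [506. 256.] 269 [0.6854 0.2528 0.1057] 0 0
wrist y [405.  98.] 186 [0.5736 0.4    0.116 ] 0 0
wrist y [326. 214.] 759 [0.5034 0.3175 0.1569] [0.503  0.3151 0.1709] (array([503.3, 314.2]), array([15.4, 14.9]), 79.5)
```

View pics/wrist5.png

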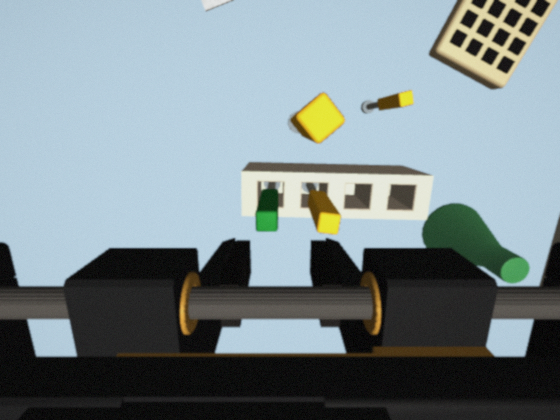

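```bash
python3 -m creep '[[0.3,-0.05,-0.45,0,0],[0.3,0,0,0,0],[0.3,0,0,1,0],[0.3,0,0,1,0],[0.3,0,0,1,0],[0.3,0,0,0.9,0],[0.3,0,0,0,0],[1,0,0,0,0],[1,0,0,0,0],[1,0,0,0,0],[1,0,0,0,0]]' 25
python3 -m creep '[[1,0,0,-1,0],[1,0,0,-1,0],[1,0,0,-1,0],[1,0,0,-1,0],[1,0,0,-1,0],[1,0,0,-1,0],[1,0,0,0,0]]'
```

```text
time: 23.18
ee_pos: [0.4583, 0.3158, 0.1361]
eef_rot: [[0.036, 0.999, 0.002], [0.999, -0.036, 0.001], [0.001, 0.002, -1.0]]
ft_force: [-0.0, -1.0, 6.6]
gripper_width: 0.0158
finger_force: 25.0
time: 24.05
ee_pos: [0.458, 0.3158, 0.2862]
eef_rot: [[0.036, 0.999, 0.003], [0.999, -0.036, 0.001], [0.001, 0.003, -1.0]]
ft_force: [-0.0, 0.2, -1.2]
gripper_width: 0.0159
finger_force: 25.0
```

```bash
python3 -m creep '[[1,0,0,0,-0.55],[1,-1,0.25,0,0],[1,-1,0.25,0,0],[1,-1,0.25,0,0],[1,-1,0.25,0,0],[1,-1,0.25,0,0],[1,-1,0.25,0,0],[1,-1,0.25,0,0],[1,-1,0.25,0,0],[1,-1,0.25,0,0],[1,-1,0.25,0,0],[1,-1,0.25,0,0],[1,-1,0.25,0,0],[1,-1,0.25,0,0],[1,-1,0.25,0,0],[1,-1,0.25,0,0],[1,-1,0.25,0,0],[1,-1,0.25,0,0],[1,-1,0.25,0,0],[1,0,0,0,0]]'
```

```text
time: 26.55
ee_pos: [0.5787, -0.1336, 0.2837]
eef_rot: [[-0.017, 1.0, -0.002], [1.0, 0.017, 0.001], [0.001, -0.002, -1.0]]
ft_force: [-0.6, 0.2, -1.0]
gripper_width: 0.0158
finger_force: 25.0
```

```bash
python3 -m creep '[[1,-0.96,0.09,0,0],[1,-0.96,0.09,0,0],[1,-0.96,0.09,0,0],[1,-0.96,0.09,0,0],[1,0,0,0,0],[1,0,0,0,0],[1,0,0,1,0],[1,0,0,1,0],[1,0,0,1,0],[1,0,0,1,0],[1,0,0,0.8,0],[1,0,0,0,0],[1,0,0,0,0]]'
python3 - <<'E'
from h import *
d=snapshot("scene");b=snapshot("top")
cv2.imwrite("pics/m6.png",cv2.hconcat([cv2.resize(np.ascontiguousarray(d["frame"][80:280,40:290,::-1]),None,fx=1.8,fy=1.8),cv2.resize(np.ascontiguousarray(b["frame"][110:260,290:450,::-1]),(340,360))]))
E
```

```text
time: 28.18
ee_pos: [0.5899, -0.2278, 0.1662]
eef_rot: [[-0.02, 1.0, 0.001], [1.0, 0.02, -0.001], [-0.001, 0.001, -1.0]]
ft_force: [0.7, -0.5, -0.1]
gripper_width: 0.0156
finger_force: 25.0
```

View pics/m6.png

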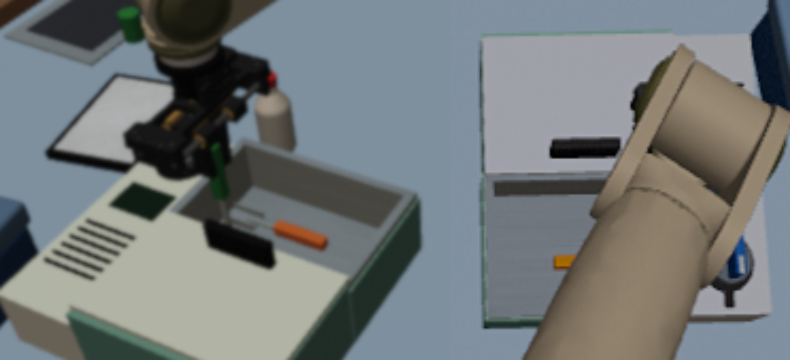

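```bash
python3 -m creep '[[1,0,-0.1,0.4,0],[1,0,0,0.1,0],[1,0,0,0,0],[1,0,0,0,0]]' 3
python3 -m creep '[[1,0.5,0,0.06,0],[1,0.5,0,0.06,0],[1,0.5,0,0.12,0],[1,0.5,0,0.16,0],[1,0.5,0,0.2,0],[1,0.4,0,0.25,0],[1,0.4,0,0.25,0],[1,0,0,0,0]]' 3
python3 - <<'E'
from h import *
d=snapshot("scene");P=cloud(d);h,s,v=cv2.split(hsv(d))
cv2.imwrite("pics/scene7.png",cv2.resize(np.ascontiguousarray(d["frame"][80:280,40:290,::-1]),None,fx=2,fy=2))
for c,q,p in blobs((h>45)&(h<85)&(s>140)&(P[...,1]<-.03)&(P[...,0]<.68)&(P[...,0]>.5)&(P[...,1]>-.3),P): print(c,q,p.mean(0).round(4),p.min(0).round(3),p.max(0).round(3))
E
```

```text
time: 28.78
ee_pos: [0.587, -0.228, 0.1523]
eef_rot: [[-0.019, 1.0, -0.0], [1.0, 0.019, 0.0], [0.0, -0.0, -1.0]]
ft_force: [0.2, 0.5, 0.0]
gripper_width: 0.0161
finger_force: 3.0
time: 29.78
ee_pos: [0.5852, -0.1448, 0.1242]
eef_rot: [[-0.02, 1.0, -0.001], [1.0, 0.02, 0.001], [0.001, -0.001, -1.0]]
ft_force: [-0.0, -0.1, -1.3]
gripper_width: 0.0162
finger_force: 3.0
[198. 190.] 84 [ 0.5893 -0.1294  0.1556] [ 0.573 -0.147  0.141] [ 0.619 -0.11   0.196]
[186. 202.] 15 [ 0.5961 -0.1649  0.1119] [ 0.592 -0.172  0.101] [ 0.608 -0.147  0.13 ]
```

View pics/scene7.png

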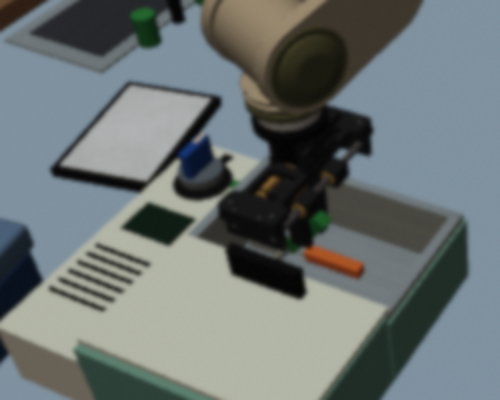

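```bash
python3 -m creep '[[1,0.4,0,0.3,0],[1,0.4,0,0.3,0],[1,0.4,0,0.3,0],[1,0.3,0,0.3,0],[1,0,0,0,0],[0.25,0,0,0,0],[0.25,0,0,0,0],[0.25,0,0,0,0],[0.25,0,0,0,0]]' 3
python3 -m creep '[[0.25,0,0,-1,0],[0.25,0,0,-1,0],[0.25,0,0,-1,0],[0.25,0,0,-1,0],[0.25,0,0,-1,0],[0.25,0,0,-1,0],[0.25,1,0,0,0],[0.25,1,0,0,0],[0.25,1,0,0,0],[0.25,1,0,0,0],[0.25,1,0,0,0],[0.25,1,0,0,0],[0.25,1,0,0,0],[0.25,1,0,0,0],[0.25,1,0,0,0],[0.25,0,0,0,0]]'
python3 - <<'E'
from h import *
print(sense()["ee_pos"].round(4))
d=snapshot("scene");b=snapshot("top")
cv2.imwrite("pics/m8.png",cv2.hconcat([cv2.resize(np.ascontiguousarray(d["frame"][80:280,40:290,::-1]),None,fx=1.8,fy=1.8),cv2.resize(np.ascontiguousarray(b["frame"][110:260,290:450,::-1]),(340,360))]))
E
```

```text
time: 30.95
ee_pos: [0.5848, -0.1082, 0.0951]
eef_rot: [[-0.019, 1.0, 0.0], [1.0, 0.019, -0.0], [-0.0, 0.0, -1.0]]
ft_force: [0.0, 0.3, 0.5]
gripper_width: 0.0331
finger_force: 0.0
time: 32.95
ee_pos: [0.5803, 0.118, 0.245]
eef_rot: [[-0.021, 1.0, 0.0], [1.0, 0.021, 0.0], [0.0, 0.0, -1.0]]
ft_force: [0.4, -0.1, 0.7]
gripper_width: 0.0326
finger_force: 0.0
[0.5803 0.118  0.245 ]
```

View pics/m8.png

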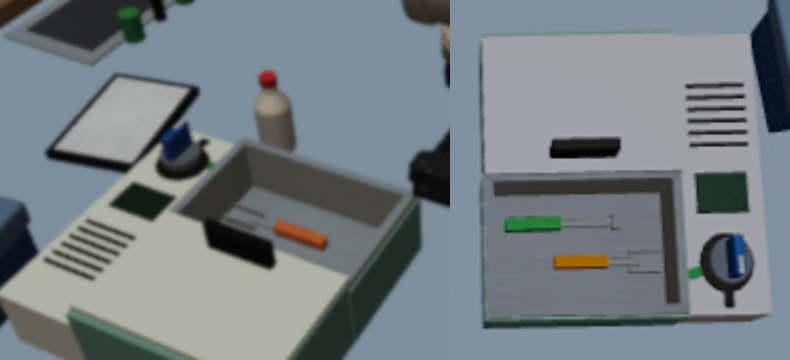

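```bash
python3 -m creep '[[0.25,0.98,-0.365,0,0],[0.25,0.98,-0.365,0,0],[0.25,0.98,-0.365,0,0],[0.25,0.98,-0.365,0,0],[0.25,0.98,-0.365,0,0],[0.25,0.98,-0.365,0,0],[0.25,0.98,-0.365,0,0],[0.25,0.98,-0.365,0,0],[0.25,0,0,0,0.75],[0.25,0,0,0,0]]'
python3 - <<'E'
from h import *
print(sense()["ee_pos"].round(4))
for n in("top","wrist"):
    d=snapshot(n);P=cloud(d);h,s,v=cv2.split(hsv(d));x,y,z=P[...,0],P[...,1],P[...,2]
    for c,q,p in blobs((h>18)&(h<32)&(s>140)&(v>100)&(y>.25)&(y<.36)&(z>.09)&(z<.19),P):
            t=p[p[:,2]>.164];print(n,c,q,t.mean(0).round(4),rect(t[:,:2]))
E
```

```text
time: 34.3
ee_pos: [0.5041, 0.3108, 0.245]
eef_rot: [[0.056, 0.998, 0.0], [0.998, -0.056, -0.0], [-0.0, 0.0, -1.0]]
ft_force: [1.1, 0.8, 0.2]
gripper_width: 0.0332
finger_force: 0.0
[0.5041 0.3108 0.245 ]
top [181. 222.] 26 [0.5028 0.3093 0.1727] (array([502.8, 309.3]), array([13.4, 10.5]), 3.8)
wrist [280. 204.] 684 [0.5038 0.315  0.171 ] (array([503.6, 314.2]), array([15.1, 15. ]), 80.4)
```

```bash
python3 -m creep '[[0.25,0.05,0,0,0.6],[0.25,0,0,1,0],[0.25,0,0,1,0],[0.25,0,0,1,0],[0.25,0,0,1,0],[0.25,0,0,0.4,0],[0.25,0,0,0,0],[1,0,0,0,0],[1,0,0,0,0],[1,0,0,0,0],[1,0,0,0,0]]' 25
python3 -m creep '[[1,0,0,-1,0],[1,0,0,-1,0],[1,0,0,-1,0],[1,0,0,-1,0],[1,0,0,-1,0],[1,0,0,-1,0],[1,0,0,0,-1],[1,0,0,0,-0.3],[1,0,0,0,0]]'
```

```text
time: 35.78
ee_pos: [0.5042, 0.3129, 0.1358]
eef_rot: [[0.116, 0.993, 0.002], [0.993, -0.116, 0.001], [0.001, 0.002, -1.0]]
ft_force: [0.2, -0.8, 5.4]
gripper_width: 0.0153
finger_force: 25.0
time: 36.9
ee_pos: [0.5037, 0.3127, 0.2845]
eef_rot: [[-0.013, 1.0, -0.001], [1.0, 0.013, -0.0], [-0.0, -0.001, -1.0]]
ft_force: [0.4, 0.1, -0.3]
gripper_width: 0.0159
finger_force: 25.0
```

```bash
python3 -m creep '[[1,-1,0.09,0,0],[1,-1,0.09,0,0],[1,-1,0.09,0,0],[1,-1,0.09,0,0],[1,-1,0.09,0,0],[1,-1,0.09,0,0],[1,-1,0.09,0,0],[1,-1,0.09,0,0],[1,-1,0.09,0,0],[1,-1,0.09,0,0],[1,-1,0.09,0,0],[1,-1,0.09,0,0],[1,-1,0.09,0,0],[1,-1,0.09,0,0],[1,-1,0.09,0,0],[1,-1,0.09,0,0],[1,-1,0.09,0,0],[1,-1,0.09,0,0],[1,-1,0.09,0,0],[1,0,0,0,0]]'
python3 - <<'E'
from h import *
d=snapshot("scene");P=cloud(d);h,s,v=cv2.split(hsv(d))
for c,q,p in blobs((h>18)&(h<32)&(s>140)&(v>80)&(P[...,1]<0)&(P[...,0]>.45),P): print(c,q,p.mean(0).round(4),p.min(0).round(3),p.max(0).round(3))
b=snapshot("top");P=cloud(b);h,s,v=cv2.split(hsv(b))
for k,m in(("g",(h>45)&(h<85)&(s>110)),("o",(h<22)&(s>150)&(v>80))):
  for c,q,p in blobs(m&(P[...,1]<-.03)&(P[...,1]>-.27)&(P[...,0]>.46)&(P[...,0]<.63)&(P[...,2]<.08),P): print(k,c,q,p.mean(0).round(4),rect(p[:,:2]))
E
```

```text
time: 39.4
ee_pos: [0.5531, -0.1627, 0.2843]
eef_rot: [[-0.011, 1.0, -0.001], [1.0, 0.011, 0.0], [0.0, -0.001, -1.0]]
ft_force: [-0.4, 0.0, -0.7]
gripper_width: 0.016
finger_force: 25.0
[186. 112.] 14 [ 0.5541 -0.1561  0.3207] [ 0.547 -0.161  0.316] [ 0.588 -0.131  0.352]
[187. 140.] 79 [ 0.5604 -0.1611  0.2578] [ 0.557 -0.169  0.242] [ 0.564 -0.154  0.274]
g [324. 203.] 98 [ 0.5817 -0.0772  0.0455] (array([582. , -79.1]), array([14.3, 50.5]), 1.2)
```

```bash
python3 -m creep '[[1,-1,0.1,0,0],[1,-1,0.1,0,0],[1,-1,0.1,0,0],[1,0,0,0,0],[1,0,0,0,0],[1,0,0,1,0],[1,0,0,1,0],[1,0,0,1,0],[1,0,0,1,0],[1,0,0,1,0],[1,0,0,0.1,0],[1,0,0,0,0],[1,0,0,0,0]]'
python3 -m creep '[[1,0,0,0.05,0],[1,0,0,0,0],[1,0,0,0,0]]' 3
python3 -m creep '[[1,0.5,0,0.06,0],[1,0.5,0,0.06,0],[1,0.5,0,0.12,0],[1,0.5,0,0.16,0],[1,0.5,0,0.2,0],[1,0.4,0,0.25,0],[1,0.4,0,0.25,0],[1,0,0,0,0]]' 3
python3 - <<'E'
from h import *
d=snapshot("scene")
cv2.imwrite("pics/scene9.png",cv2.resize(np.ascontiguousarray(d["frame"][80:280,40:290,::-1]),None,fx=2,fy=2))
E
```

```text
time: 41.12
ee_pos: [0.5621, -0.2365, 0.1585]
eef_rot: [[-0.014, 1.0, 0.001], [1.0, 0.014, -0.001], [-0.001, 0.001, -1.0]]
ft_force: [-0.1, -0.3, 0.3]
gripper_width: 0.0158
finger_force: 25.0
time: 41.5
ee_pos: [0.5618, -0.2365, 0.1563]
eef_rot: [[-0.014, 1.0, 0.0], [1.0, 0.014, -0.0], [-0.0, 0.0, -1.0]]
ft_force: [0.4, 0.6, -0.7]
gripper_width: 0.016
finger_force: 3.0
time: 42.5
ee_pos: [0.5604, -0.1531, 0.128]
eef_rot: [[-0.015, 1.0, -0.001], [1.0, 0.015, 0.001], [0.001, -0.001, -1.0]]
ft_force: [0.8, 1.1, 1.7]
gripper_width: 0.0164
finger_force: 3.0
```

View pics/scene9.png

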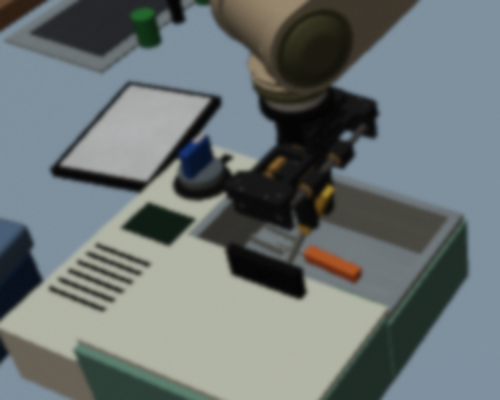

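```bash
python3 -m creep '[[1,0.4,0,0.3,0],[1,0.4,0,0.3,0],[1,0.4,0,0.3,0],[1,0.4,0,0.3,0],[1,0.3,0,0.2,0],[1,0,0,0,0]]' 3
python3 - <<'E'
from h import *
d=snapshot("scene");P=cloud(d);h,s,v=cv2.split(hsv(d))
cv2.imwrite("pics/scene10.png",cv2.resize(np.ascontiguousarray(d["frame"][80:280,40:290,::-1]),None,fx=2,fy=2))
for c,q,p in blobs((h>18)&(h<32)&(s>140)&(v>80)&(P[...,1]<0)&(P[...,0]>.45),P): print(c,q,p.mean(0).round(4),p.min(0).round(3),p.max(0).round(3))
E
```

```text
time: 43.3
ee_pos: [0.5598, -0.1059, 0.0933]
eef_rot: [[-0.015, 1.0, -0.001], [1.0, 0.015, 0.0], [0.0, -0.001, -1.0]]
ft_force: [-0.7, 0.7, 0.2]
gripper_width: 0.0162
finger_force: 3.0
[225. 200.] 124 [ 0.562  -0.0825  0.1247] [ 0.475 -0.14   0.043] [ 0.597 -0.067  0.163]
```

View pics/scene10.png

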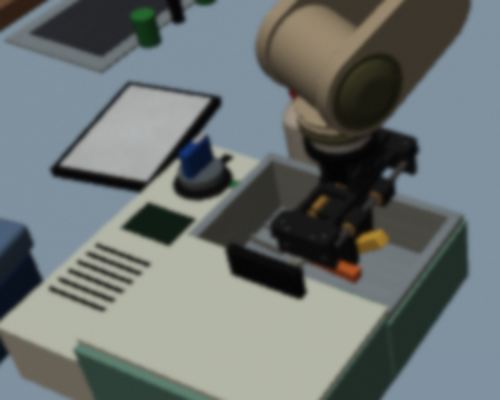

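```bash
python3 -m creep '[[0.25,0,0,0,0],[0.25,0,0,0,0],[0.25,0,0,0,0],[0.25,0,0,0,0],[0.25,0,0,-1,0],[0.25,0,0,-1,0],[0.25,0,0,-1,0],[0.25,0,0,-1,0],[0.25,0,0,-1,0],[0.25,0,0,-1,0],[0.25,1,0,0,0],[0.25,1,0,0,0],[0.25,1,0,0,0],[0.25,1,0,0,0],[0.25,1,0,0,0],[0.25,1,0,0,0],[0.25,1,0,0,0],[0.25,0,0,0,0]]'
python3 - <<'E'
from h import *
d=snapshot("scene");b=snapshot("top");P=cloud(b);x,y,z=P[...,0],P[...,1],P[...,2]
m=(x>.49)&(x<.61)&(y<-.05)&(y>-.26);print("tank zmax",np.nanmax(z[m]).round(3))
for c,q,p in blobs((z<.16)&(z>.13)&(y<-.1)&(y>-.2)&(x>.4)&(x<.7),P): print("fin",c,q,p.mean(0).round(4),rect(p[:,:2]))
h,s,v=cv2.split(hsv(b))
for c,q,p in blobs((h>105)&(h<125)&(s>150)&(z>.125)&(z<.16)&(y<-.3)&(y>-.4),P): print("dial",c,q,p.mean(0).round(4),rect(p[:,:2]))
cv2.imwrite("pics/m11.png",cv2.hconcat([cv2.resize(np.ascontiguousarray(d["frame"][80:280,40:290,::-1]),None,fx=1.8,fy=1.8),cv2.resize(np.ascontiguousarray(b["frame"][110:260,290:450,::-1]),(340,360))]))
E
```

```text
time: 45.6
ee_pos: [0.5573, 0.0695, 0.2438]
eef_rot: [[-0.016, 1.0, -0.0], [1.0, 0.016, 0.0], [0.0, -0.0, -1.0]]
ft_force: [0.3, 0.2, 0.7]
gripper_width: 0.0329
finger_force: 0.0
tank zmax 0.053
fin [354. 170.] 217 [ 0.653 -0.154  0.147] (array([ 655.1, -153.6]), array([16.6, 88.6]), 1.9)
dial [425. 215.] 80 [ 0.5303 -0.3422  0.1379] (array([ 527.2, -345.1]), array([43.8, 12.9]), 3.8)
```

View pics/m11.png

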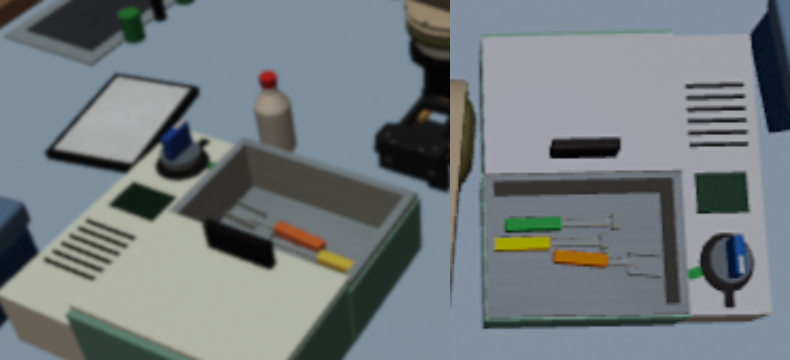

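```bash
python3 -m creep '[[0,-1,0.42,0,0],[0,-1,0.42,0,0],[0,-1,0.42,0,0],[0,-1,0.42,0,0],[0,-1,0.42,0,0],[0,-1,0.42,0,0],[0,-1,0.42,0,0],[0,-1,0.42,0,0],[0,-1,0.42,0,0],[0,0,0,0,-0.05],[0,0,0,0,0]]' 10
python3 -c "
from h import *
print(sense()['ee_pos'])"
```

```text
time: 47.08
ee_pos: [0.6548, -0.1551, 0.2437]
eef_rot: [[-0.019, 1.0, -0.0], [1.0, 0.019, 0.0], [0.0, -0.0, -1.0]]
ft_force: [-0.5, -0.2, 0.2]
gripper_width: 0.0443
finger_force: 0.0
[ 0.65478682 -0.15511839  0.24368753]
```

```bash
python3 -m creep '[[0,0,0,1,0],[0,0,0,1,0],[0,0,0,1,0],[0,0,0,1,0],[0,0,0,0.8,0],[0.5,0,0,0,0],[0.5,0,0,0,0],[0.5,0,0,0,0]]'
python3 -m creep '[[0.5,0,-0.5,0,0],[0.5,0,-0.5,0,0],[0.5,0,-0.5,0,0],[0.5,0,-0.5,0,0],[0.5,0,-0.5,0,0],[0.5,0,-0.5,0,0],[0.5,0,-0.5,0,0],[0.5,0,-0.5,0,0],[0.5,0,-0.5,0,0],[0.5,0,-0.5,0,0],[0.5,0,-0.5,0,0],[0.5,0,-0.5,0,0],[0.5,0,-0.5,0,0],[0.5,0,-0.3,0,0],[0.5,0,0,0,0],[0.5,0,0,0,0]]'
```

```text
time: 48.08
ee_pos: [0.6555, -0.1552, 0.125]
eef_rot: [[-0.019, 1.0, 0.002], [1.0, 0.019, -0.001], [-0.001, 0.002, -1.0]]
ft_force: [0.0, 0.2, -0.2]
gripper_width: 0.0225
finger_force: 0.0
time: 50.08
ee_pos: [0.4849, -0.1584, 0.1234]
eef_rot: [[-0.019, 1.0, -0.001], [1.0, 0.019, 0.0], [0.0, -0.001, -1.0]]
ft_force: [0.2, 0.1, 0.9]
gripper_width: 0.022
finger_force: 0.0
```

```bash
python3 -m creep '[[0.5,0,-0.1,0,0],[0.5,0,-0.1,0,0],[0.5,0,0,0,0]]'
python3 -m creep '[[0.5,0,0.15,0,0],[0.3,0,0,-1,0],[0,0,0,-1,0],[0,0,0,-1,0],[0,0,0,-1,0],[0,0,0,0,0]]'
python3 - <<'E'
from h import *
d=snapshot("scene");P=cloud(d);x,y,z=P[...,0],P[...,1],P[...,2]
for c,q,p in blobs((z<.16)&(z>.13)&(y<-.1)&(y>-.22)&(x>.46)&(x<.55),P): print("fin",c,q,p.mean(0).round(4),rect(p[:,:2]))
E
```

```text
time: 50.45
ee_pos: [0.4827, -0.1584, 0.1234]
eef_rot: [[-0.019, 1.0, 0.007], [1.0, 0.019, -0.0], [-0.001, 0.007, -1.0]]
ft_force: [20.4, 0.9, -12.8]
gripper_width: 0.0251
finger_force: 10.0
time: 51.2
ee_pos: [0.4844, -0.1587, 0.2247]
eef_rot: [[-0.019, 1.0, 0.002], [1.0, 0.019, -0.001], [-0.001, 0.002, -1.0]]
ft_force: [0.1, -0.5, -0.2]
gripper_width: 0.0442
finger_force: 0.0
fin [214. 165.] 357 [ 0.4922 -0.1531  0.143 ] (array([ 490.2, -156. ]), array([18.1, 91.8]), 0.6)
```

```bash
python3 -m creep '[[-0.1,0,0,0,1],[-0.1,0,0,0,1],[-0.1,0,0,0,1],[-0.1,0,0,0,1],[-0.1,0,0,0,1],[-0.1,0,0,0,1],[-0.1,0,0,0,1],[-0.1,0,0,0,1],[-0.1,0,0,0,1],[-0.1,0,0,0,1],[-0.1,0,0,0,1],[-0.1,0,0,0,1],[-0.1,0,0,0,1],[-0.1,0,0,0,1],[-0.1,0,0,0,1],[-0.1,0,0,0,0.7],[-0.1,0,0,0,0]]'
python3 -m creep '[[-0.1,0.2,0.938,0,0],[-0.1,0.2,0.938,0,0],[-0.1,0.2,0.938,0,0],[-0.1,0.2,0.938,0,0],[-0.1,0.2,0.938,0,0],[-0.1,0.2,0.938,0,0],[-0.1,0.2,0.938,0,0],[-0.1,0.2,0.938,0,0],[-0.1,0,0,0,0],[-0.1,0,0,0,0]]'
python3 - <<'E'
from h import *
print(sense()["ee_pos"].round(4))
d=snapshot("wrist");P=cloud(d);h,s,v=cv2.split(hsv(d));x,y,z=P[...,0],P[...,1],P[...,2]
cv2.imwrite("pics/wrist12.png",d["frame"][:,:,::-1])
for c,q,p in blobs((h>105)&(h<125)&(s>120)&(z>.1)&(z<.16)&(abs(y+.345)<.06),P): print("dial",c,q,p.mean(0).round(4),rect(p[:,:2]),rect(p[p[:,2]>.138][:,:2]))
E
```

```text
time: 53.38
ee_pos: [0.4835, -0.1582, 0.2223]
eef_rot: [[1.0, 0.02, -0.002], [0.02, -1.0, 0.001], [-0.002, -0.001, -1.0]]
ft_force: [-0.5, 0.0, 0.0]
gripper_width: 0.0483
finger_force: 0.0
time: 54.62
ee_pos: [0.5275, -0.3443, 0.2232]
eef_rot: [[1.0, 0.021, -0.001], [0.021, -1.0, 0.001], [-0.001, -0.001, -1.0]]
ft_force: [-0.6, 0.9, 0.8]
gripper_width: 0.0483
finger_force: 0.0
[ 0.5275 -0.3443  0.2232]
dial [281. 202.] 857 [ 0.535  -0.3437  0.1389] (array([ 528.9, -343.4]), array([45. , 14.7]), 2.8) (array([ 528.9, -344.5]), array([44.8, 13.5]), 0.9)
```

View pics/wrist12.png

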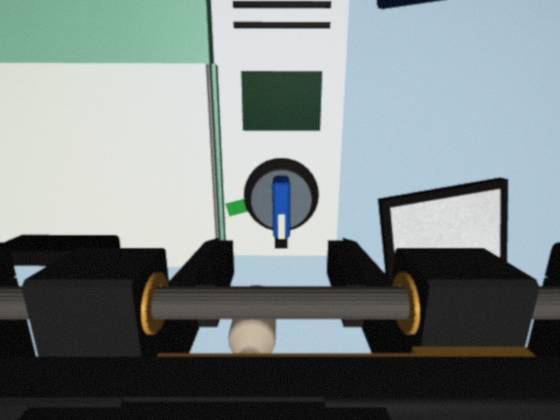

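```bash
python3 -m creep '[[-0.1,0.04,0.02,1,0],[-0.1,0,0,1,0],[-0.1,0,0,1,0],[-0.1,0,0,1,0],[-0.1,0,0,0.45,0],[-0.1,0,0,0,0],[1,0,0,0,0],[1,0,0,0,0],[1,0,0,0,0],[1,0,0,0,0],[1,0,0,0,0]]' 40
python3 -m creep '[[1,0,0,0.12,0],[1,0,0,0.12,0],[1,0,0,0.1,0],[1,0,0,0,0],[1,0,0,0,0]]'
```

```text
time: 56.05
ee_pos: [0.5287, -0.3453, 0.1128]
eef_rot: [[1.0, 0.02, 0.0], [0.02, -1.0, 0.001], [0.0, -0.001, -1.0]]
ft_force: [-0.8, 4.4, 3.3]
gripper_width: 0.0136
finger_force: 40.0
time: 56.68
ee_pos: [0.5288, -0.3453, 0.1048]
eef_rot: [[1.0, 0.02, 0.0], [0.02, -1.0, 0.0], [0.0, -0.0, -1.0]]
ft_force: [-1.7, 7.8, 9.1]
gripper_width: 0.0133
finger_force: 40.0
```

```bash
python3 -m creep '[[1,0,0,0.04,0],[1,0,0,0,0.5],[1,0,0,0,0.5],[1,0,0,0,0]]'
```

```text
time: 57.18
ee_pos: [0.5289, -0.3454, 0.1047]
eef_rot: [[0.997, -0.08, 0.001], [-0.08, -0.997, -0.0], [0.001, 0.0, -1.0]]
ft_force: [-4.1, 7.8, 15.4]
gripper_width: 0.0138
finger_force: 40.0
```

```bash
python3 -m creep '[[1,0,0,0,1],[1,0,0,0,1],[1,0,0,0,1],[1,0,0,0,1],[1,0,0,0,1],[1,0,0,0,1],[1,0,0,0,1],[1,0,0,0,1],[1,0,0,0,1],[1,0,0,0,1],[1,0,0,0,1],[1,0,0,0,1],[1,0,0,0,0.3],[1,0,0,0,0],[1,0,0,0,0]]'
python3 -c "
from h import *
print(sense()['ft_torque'])"
```

```text
time: 59.05
ee_pos: [0.5287, -0.3454, 0.1047]
eef_rot: [[0.258, -0.966, 0.0], [-0.966, -0.258, -0.0], [0.0, -0.0, -1.0]]
ft_force: [-5.2, 7.7, 14.9]
gripper_width: 0.0139
finger_force: 40.0
[1.54588809 0.8569632  0.02094685]
```

```bash
python3 -m creep '[[-0.1,0,0,0,0],[-0.1,0,0,0,0],[-0.1,0,0,0,0],[-0.1,0,0,0,0],[-0.1,0,0,-0.5,0],[-0.1,0,0,-1,0],[-0.1,0,0,-1,0],[-0.1,0,0,-1,0],[-0.1,0,0,-1,0],[-0.1,0,0,-1,0],[-0.1,-1,1,0,0],[-0.1,-1,1,0,0],[-0.1,-1,1,0,0],[-0.1,-1,1,0,0],[-0.1,-1,1,0,0],[-0.1,0,0,0,0],[-0.1,0,0,0,0]]'
python3 - <<'E'
from h import *
s=sense();print(s["ee_pos"].round(3),s["ft_force"].round(2))
for n in("scene","top"):
    d=snapshot(n);P=cloud(d);h,sa,v=cv2.split(hsv(d));x,y,z=P[...,0],P[...,1],P[...,2]
    cv2.imwrite(f"pics/{n}13.png",d["frame"][:,:,::-1])
    for c,q,p in blobs((h>105)&(h<125)&(sa>120)&(z>.12)&(z<.16)&(abs(y+.345)<.05)&(abs(x-.53)<.05),P): print(n,"dial",c,q,"zmax",p[:,2].max().round(4),rect(p[:,:2]))
    for c,q,p in blobs((z<.16)&(z>.13)&(y<-.1)&(y>-.22)&(x>.46)&(x<.55),P): print(n,"fin",rect(p[:,:2]))
a=cv2.imread("pics/scene13.png")[60:340,40:440];b=cv2.imread("pics/top13.png")[90:370,130:500]
cv2.imwrite("pics/m13.png",cv2.hconcat([a,b]))
E
```

```text
time: 61.18
ee_pos: [0.376, -0.2574, 0.2408]
eef_rot: [[0.258, -0.966, 0.0], [-0.966, -0.258, -0.0], [0.001, -0.0, -1.0]]
ft_force: [-0.2, 0.8, -0.3]
gripper_width: 0.0486
finger_force: 0.0
[ 0.376 -0.257  0.241] [-0.19  0.78 -0.31]
scene dial [136. 156.] 154 zmax 0.1434 (array([ 529.9, -343.8]), array([16.3, 44.5]), 13.9)
scene fin (array([ 489.9, -155.8]), array([17.2, 91. ]), 1.7)
top dial [426. 216.] 76 zmax 0.1468 (array([ 527.3, -344. ]), array([14.1, 41.8]), 15.3)
top fin (array([ 487.4, -157. ]), array([14.8, 90.1]), 1.8)
```

View pics/m13.png

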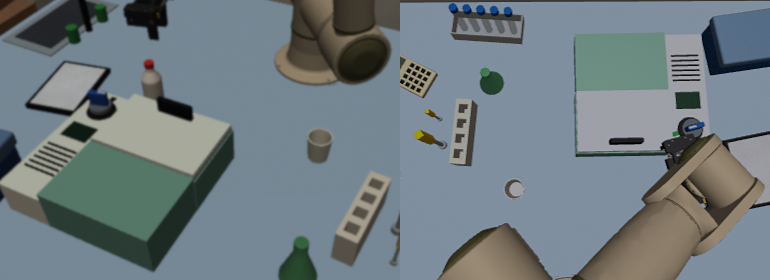

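The picture shows the cover shut (fin at 626,141), the dial at the green mark and up (692,127), all four wells empty, and the bystanders standing.

```bash
python3 -c "
from rig import finish_job
print(finish_job())"
```

```text
the job is handed in; nothing more can be done
None
```

I handed the job in at about 61 s; the judge's result was not shown. The green and yellow stirrers (the only two in the holder) and the scoop lie in the tank, the cover is shut, the dial is at the green mark and up, and the flask, beaker and wash bottle were never touched.

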